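# Stack the tube offcuts into a pyramid

## Robot

A 6-joint arm with a two-finger parallel gripper is mounted at the origin on the work surface. World frame = base frame: x ahead of the robot, y to its left, z up, the work surface at z = 0. Lengths are in m, angles in rad, forces in N, time in s.
With the tool pointing down it reaches from about 0.325 to 0.9 m from the base axis. Payload 6.1 kg.
Tool frame: the origin (TCP) lies midway between the tips of the shut fingers; the grasp point (between the pads) lies 19 mm behind it; z points along the fingers, y is the line along which they close (so a half turn about z gives the same grasp; the last joint's range is limited). The gripper opens to 85 mm and grips with 20 to 120 N. Pads are 22 mm wide; open, the fingers measure 114 mm over their backs; the gripper's body (76 mm by 85 mm) begins 54 mm behind the grasp point. The pads swing forward as they close: fully open they stand 13 mm farther back than shut.
Start: joints at [1.087, 0.22, 1.526, -0, 1.395, -0.126], TCP at [0.219, 0.585, 0.231] pointing down, gripper open.
Joint ranges: [-2.98, 2.98], [-0.91, 2.08], [0.09, 2.57], [-1.24, 4.39], [0.2, 2.65], [-2.68, 2.68]. Speed limits (rad/s): [2.57, 2.57, 3.01, 3.14, 3.14, 3.14].

## Interface

Orientations are given as [roll, pitch, yaw] about the fixed x, y, z axes, in that order (R = Rz(yaw) Ry(pitch) Rx(roll)).
In Python, from plant import movep, move_l, set_joints, gripper_to, hold, inverse_kinematics, observe, get_image, get_calibration, Unreachable, job_done gives the robot as it stands. Calls block until the motion is done:
- movep(position, orientation): joint-space move of the TCP to a pose.
- move_l(position, feed=0.15, rotation=None, max_force=None): straight line of the TCP; rotation=None keeps the orientation; feed is the mean speed in m/s. With max_force (N) it stops when the force on the tool has changed by that much, and returns True; else False.
- set_joints(angles): joint-space move.
- gripper_to(opening, f_grip=None): finger opening in m; f_grip is the grip in N (None keeps the last); returns when the fingers have stopped.
- hold(seconds).
- inverse_kinematics(position, orientation): joint angles nearest the present ones, or None.
- observe(): the state.
- get_image(name): name is "scene" or "top" or "wrist"; returns (picture, depth): 400x640x3 uint8, red, green, blue; 400x640 float32, m along the optical axis (not along the pixel's ray), 0 where there is no reading.
- get_calibration(name): a dict with "intrinsics" (3x3 intrinsics, pixels), "dist_coeffs" ([k1, k2, p1, p2, k3] as OpenCV has them; the pictures are not rectified), "world_from_camera" (4x4, takes a point from camera to world coordinates). Camera axes: x right, y down, z forward; pixel columns grow to the right and rows downward; lengths in m; the calibration is good to about 2 mm. A picture is of the moment at which its call begins: read the wrist's pose just before it. get_calibration takes no time and is no camera call; for the wrist camera it gives the pose at the moment of the call.
A pose or a line that the arm cannot do raises Unreachable and nothing moves.
- job_done(): hands the job in; it is judged then, once.
The state is a dict: "time_s": time; "q": joint angles; "joint_velocities": joint speeds; "joint_torque": joint torques, N m; "eef_pos": TCP position; "tcp_rot": TCP orientation; "ft_force": force on the tool from outside, world axes, zero at the start; "torque": the same for the moment, N m; "opening": finger opening in m; "grasp_force": force on a finger pad.
Only numpy, scipy, OpenCV 4.12 (cv2) and the standard library are available. Lean on these libraries where they do the work, as an engineer would, in place of code of your own. Each camera call takes 0.05 s, during which the arm holds its last target. There are 200 camera calls.

## Task

Finish the pyramid of tube offcuts on the wooden cradle: lay the two long loose tubes into the two gaps between the three tubes already there, and the short tube in the gap on top of those two. All tubes should lie parallel with the cradle's slots, centred over the cradle lengthwise; lower each one into its place rather than dropping it, keep the bottom row seated in its slots, and leave the bowl, funnel, plane and clamp where they are.

Things in the scene. Friction and masses are not known exactly. Their poses are not given: they have to be found in the camera images.
- cradle: fixed wooden cradle, 140 (x) x 240 (y) x 27 mm, origin at the centre of its underside. Three V slots along its x at y = -85, 0, +85 mm; a tube in a slot has its axis at z = 47 mm. Tubes saddled in the gaps rest with axes at y = +-42.5, z = 89 mm, the top one at y = 0, z = 132 mm. Tubes side by side leave 25 mm of air; the crests of the row below lie 12 mm below a saddled tube's axis.
- base_l: dark steel tube, 60 mm diameter, 160 mm long, about 0.45 kg, already lying loose in the y = +85 mm slot of the cradle. Origin on its axis at mid length, x along its axis.
- base_m: dark steel tube, 60 mm diameter, 160 mm long, about 0.45 kg, already lying loose in the middle slot of the cradle. Origin on its axis at mid length, x along its axis.
- base_r: dark steel tube, 60 mm diameter, 160 mm long, about 0.45 kg, already lying loose in the y = -85 mm slot of the cradle. Origin on its axis at mid length, x along its axis.
- tube_a: loose dark steel tube offcut, 60 mm outside diameter, 160 mm long, thin wall, about 0.45 kg. Origin on its axis at mid length, x along its axis (either way round). Interchangeable with the other loose long tube. Starts lying level in a chock.
- tube_b: loose dark steel tube offcut, 60 mm outside diameter, 160 mm long, thin wall, about 0.45 kg. Origin on its axis at mid length, x along its axis (either way round). Interchangeable with the other loose long tube. Starts lying level in a chock.
- tube_short: the short loose tube offcut: 60 mm diameter, 110 mm long, about 0.31 kg, the top of the pyramid. Origin on its axis at mid length, x along its axis. Starts lying level in a chock.
- chock_a: bare wooden chock fixed to the bench, 80 (its x) x 64 mm, V-shaped top 27 mm high, origin at the centre of its underside; tube_a lies in it at the start, axis 47 mm above the bench. Which chock stands where along the bench varies.
- chock_b: bare wooden chock fixed to the bench, 80 (its x) x 64 mm, V-shaped top 27 mm high, origin at the centre of its underside; tube_b lies in it at the start, axis 47 mm above the bench. Which chock stands where along the bench varies.
- chock_c: bare wooden chock fixed to the bench, 80 (its x) x 64 mm, V-shaped top 27 mm high, origin at the centre of its underside; tube_short lies in it at the start, axis 47 mm above the bench. Which chock stands where along the bench varies.
- bowl: bystander: white ceramic bowl, 110 mm across, 50 mm high, origin at the centre of its underside
- funnel: bystander: black plastic funnel standing mouth down, 120 mm across, 140 mm high, origin at the centre of its underside
- plane: bystander: beech block plane body, 160 x 52 mm, about 82 mm high, origin at the centre of its underside
- clamp: bystander: aluminium bar clamp lying flat, bar 300 mm long along its y, jaws to its +x, about 26 mm high, origin under the middle of the bar
Things that resemble listed ones, but are neither listed nor needed, are in the scene too. Leave any pink or purple look-alike of the tube_short alone.

How it is judged:
On the way:
1. both long tubes lie saddled in the two gaps of the bottom row ((((x of tube_a in the frame of cradle between -0.02 and 0.02 m and y of tube_a in the frame of cradle between 0.0345 and 0.0505 m and z of tube_a in the frame of cradle between 0.0814 and 0.0974 m and angle between the x axis of tube_a and the x axis of cradle, either way round below 0.12 rad) and (x of tube_b in the frame of cradle between -0.02 and 0.02 m and y of tube_b in the frame of cradle between -0.0505 and -0.0345 m and z of tube_b in the frame of cradle between 0.0814 and 0.0974 m and angle between the x axis of tube_b and the x axis of cradle, either way round below 0.12 rad)) or ((x of tube_a in the frame of cradle between -0.02 and 0.02 m and y of tube_a in the frame of cradle between -0.0505 and -0.0345 m and z of tube_a in the frame of cradle between 0.0814 and 0.0974 m and angle between the x axis of tube_a and the x axis of cradle, either way round below 0.12 rad) and (x of tube_b in the frame of cradle between -0.02 and 0.02 m and y of tube_b in the frame of cradle between 0.0345 and 0.0505 m and z of tube_b in the frame of cradle between 0.0814 and 0.0974 m and angle between the x axis of tube_b and the x axis of cradle, either way round below 0.12 rad)))), for 0.2 s.
At the end, for the whole second after the job is handed in: Bottom row still in its slots, a long tube in each gap above it, the short tube in the gap on top: each within 8 mm of its seated height and sideways place, 20 mm of the cradle's middle lengthwise and 0.12 rad of the slots' direction, released and at rest ((((x of tube_a in the frame of cradle between -0.02 and 0.02 m and y of tube_a in the frame of cradle between 0.0345 and 0.0505 m and z of tube_a in the frame of cradle between 0.0814 and 0.0974 m and angle between the x axis of tube_a and the x axis of cradle, either way round below 0.12 rad) and (x of tube_b in the frame of cradle between -0.02 and 0.02 m and y of tube_b in the frame of cradle between -0.0505 and -0.0345 m and z of tube_b in the frame of cradle between 0.0814 and 0.0974 m and angle between the x axis of tube_b and the x axis of cradle, either way round below 0.12 rad)) or ((x of tube_a in the frame of cradle between -0.02 and 0.02 m and y of tube_a in the frame of cradle between -0.0505 and -0.0345 m and z of tube_a in the frame of cradle between 0.0814 and 0.0974 m and angle between the x axis of tube_a and the x axis of cradle, either way round below 0.12 rad) and (x of tube_b in the frame of cradle between -0.02 and 0.02 m and y of tube_b in the frame of cradle between 0.0345 and 0.0505 m and z of tube_b in the frame of cradle between 0.0814 and 0.0974 m and angle between the x axis of tube_b and the x axis of cradle, either way round below 0.12 rad))) and x of base_l in the frame of cradle between -0.02 and 0.02 m and y of base_l in the frame of cradle between 0.077 and 0.093 m and z of base_l in the frame of cradle between 0.039 and 0.055 m and angle between the x axis of each of base_l, base_m, base_r, tube_short and the x axis of cradle, either way round below 0.12 rad and x of base_m in the frame of cradle between -0.02 and 0.02 m and y of base_m in the frame of cradle between -0.008 and 0.008 m and z of base_m in the frame of cradle between 0.039 and 0.055 m and x of base_r in the frame of cradle between -0.02 and 0.02 m and y of base_r in the frame of cradle between -0.093 and -0.077 m and z of base_r in the frame of cradle between 0.039 and 0.055 m and x of tube_short in the frame of cradle between -0.02 and 0.02 m and y of tube_short in the frame of cradle between -0.008 and 0.008 m and z of tube_short in the frame of cradle between 0.1237 and 0.1397 m and linear speed of each of tube_a, tube_b, tube_short below 0.02 m/s and angular speed of each of tube_a, tube_b, tube_short below 0.2 rad/s); the robot touches nothing.
It fails at once if a loose tube was dropped (moved faster than 0.5 m/s with no finger touching it) ((linear speed of tube_a above 0.5 m/s and contact force between the fingers and tube_a below 0.05 N) or (linear speed of tube_b above 0.5 m/s and contact force between the fingers and tube_b below 0.05 N) or (linear speed of tube_short above 0.5 m/s and contact force between the fingers and tube_short below 0.05 N)).
It fails at once if a bystander (bowl, funnel, plane or clamp) was shifted more than 25 mm (distance of any of bowl, funnel, plane, clamp from where it was at the start of the episode above 0.025 m).
It also fails if it takes over 72 s, if anything falls off the work surface, if the arm or the gripper's body presses on something with over 40 N, if the wrist force passes 120 N, or if a joint passes its speed limit or range.

## Working session

There is one attempt and no reset: what is moved stays moved. The work goes in short steps, each a Python script; the robot and the scene stay as the last script left them, time stands still between calls to the robot, and variables do not carry over. Pictures are saved under pics/ and viewed, at most 10 in all, crops included, and the job is handed in when it is done.

```bash
mkdir -p pics; ls; python3 - <<'E'
from plant import *
import cv2,numpy as np
for n in ("top","scene"):
    im,d=get_image(n); np.savez(f"pics/{n}0.npz",im=im,d=d)
    cv2.imwrite(f"pics/{n}0.png",im[:,:,::-1]); c=get_calibration(n)
    print(n,np.round(c["intrinsics"],1).tolist(),c["dist_coeffs"],np.round(c["world_from_camera"],3).tolist())
    print((d>0).mean(), d[d>0].min(), d.max())
print(observe())
E
```

```text
pics
top [[365.7, 0.0, 312.0], [0.0, 365.7, 201.9], [0.0, 0.0, 1.0]] [-0.08504513  0.          0.          0.          0.        ] [[-0.017, -0.989, 0.144, 0.328], [-1.0, 0.017, -0.007, 0.035], [0.005, -0.144, -0.99, 1.437], [0.0, 0.0, 0.0, 1.0]]
0.99602734375 0.6622294 2.4377322
scene [[509.5, 0.0, 317.5], [0.0, 509.5, 200.5], [0.0, 0.0, 1.0]] [-0.01476503  0.          0.          0.          0.        ] [[0.879, 0.293, -0.377, 1.072], [0.477, -0.552, 0.684, -0.97], [-0.007, -0.781, -0.625, 0.96], [0.0, 0.0, 0.0, 1.0]]
0.99559765625 1.0296869 3.9996486
{'time_s': 0.1, 'q': array([ 1.08688283e+00,  2.21189711e-01,  1.52751159e+00,  6.34363011e-07,
        1.39472147e+00, -1.26112406e-01]), 'joint_velocities': array([-0.00072346, -0.00048876, -0.00420702,  0.00038592, -0.00143564,
        0.00054475]), 'joint_torque': array([ 5.66125636e-04, -4.98244607e+01, -3.90545869e+01, -2.36578890e-04,
        5.80965163e-03, -2.13649037e-05]), 'eef_pos': array([0.21863218, 0.58491365, 0.23027448]), 'tcp_rot': array([-3.13977715e+00, -2.30807840e-04,  2.78379124e+00]), 'ft_force': array([ 0.84772399,  1.30444919, -0.14401211]), 'torque': array([-0.01722794, -0.02599354, -0.01539811]), 'grasp_force': 0.0, 'opening': 0.08573391702082772}
```

View pics/top0.png

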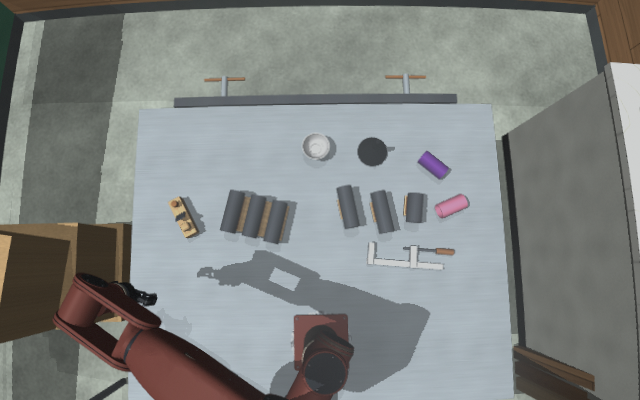

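View pics/scene0.png

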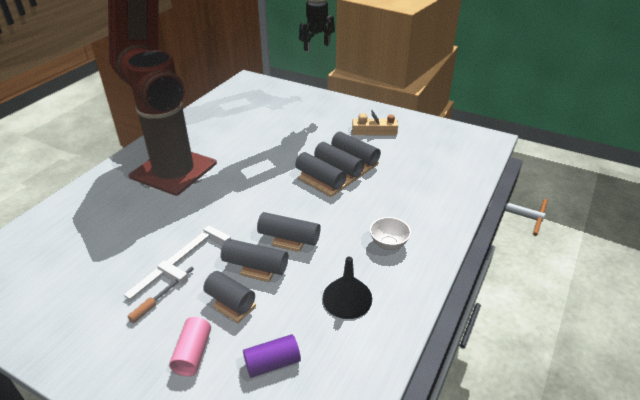

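The top view shows the cradle row at about (233,212), (255,216) and (277,221). The long loose tubes are at (348,206) and (383,211), and the short one is at (415,208), with pink (452,206) and purple (433,165) left alone. The clamp is at (407,258), the funnel at (372,150), the bowl at (316,147) and the plane at (183,217). The scene view agrees.

```bash
cat > h.py <<'E'
from plant import *
import cv2,numpy as np
def cloud(im,d,c):
    v,u=np.mgrid[:400,:640]; p=np.stack([u,v],-1).reshape(-1,1,2).astype(np.float32)
    n=cv2.undistortPoints(p,c["intrinsics"],np.array(c["dist_coeffs"])).reshape(-1,2)
    z=d.reshape(-1,1); P=np.c_[n*z,z]; T=np.array(c["world_from_camera"])
    return (P@T[:3,:3].T+T[:3,3]).reshape(400,640,3)
def tubes(im,d,c,zlo=.05,zhi=.09,dark=95):
    """crest strips of dark tubes: centre, length, width, yaw, top height"""
    W=cloud(im,d,c); hsv=cv2.cvtColor(im,cv2.COLOR_RGB2HSV)
    m=((hsv[...,2]<dark)&(hsv[...,1]<90)&(W[...,2]>zlo)&(W[...,2]<zhi)&(d>0)).astype(np.uint8)
    n,l,s,_=cv2.connectedComponentsWithStats(m); out=[]
    for i in range(1,n):
        if s[i,4]<80: continue
        P=W[l==i]; (cx,cy),(w,h),a=cv2.minAreaRect((P[:,:2]*1000).astype(np.float32))
        if w<h: w,h,a=h,w,a+90
        out.append((round(cx),round(cy),round(w),round(h),round((a+90)%180-90,1),round(np.percentile(P[:,2],95)*1000),s[i,4]))
    return out
E
python3 - <<'E'
from h import *
for n in ("top","scene"):
    z=np.load(f"pics/{n}0.npz"); c=get_calibration(n)
    for zl in (.05,.065):
        print(n,zl)
        for t in tubes(z["im"],z["d"],c,zl): print(t)
    W=cloud(z["im"],z["d"],c); print("bench z",np.median(W[300,400:480,2]) if n=="top" else W[300,50:100,2].mean())
E
```

```text
top 0.05
(735, -220, 65, 61, 15.3, 79, np.int32(163))
(510, -131, 152, 16, 10.0, 75, np.int32(128))
(489, -262, 153, 17, 10.5, 77, np.int32(123))
(493, 312, 156, 22, -14.0, 76, np.int32(276))
(473, 229, 156, 21, -14.1, 77, np.int32(258))
(450, 147, 155, 21, -13.5, 78, np.int32(238))
(221, 1090, 138, 9, -7.3, 86, np.int32(134))
(88, 1107, 116, 13, -6.0, 88, np.int32(110))
top 0.065
(510, -129, 151, 11, 9.8, 75, np.int32(90))
(489, -260, 153, 12, 10.1, 77, np.int32(93))
(493, 313, 155, 19, -14.4, 77, np.int32(179))
(473, 230, 156, 19, -13.8, 78, np.int32(171))
(451, 149, 155, 17, -14.6, 78, np.int32(166))
(221, 1090, 138, 9, -7.3, 87, np.int32(93))
bench z -0.00023077862158515927
scene 0.05
(503, 310, 167, 61, 4.4, 72, np.int32(328))
(28, -30, 129, 58, 43.8, 87, np.int32(452))
(481, 226, 165, 62, 3.6, 72, np.int32(335))
(458, 161, 165, 60, -11.0, 71, np.int32(346))
(515, -135, 158, 19, 9.5, 70, np.int32(493))
(493, -266, 158, 18, 10.6, 70, np.int32(536))
(744, -232, 62, 48, 30.5, 83, np.int32(379))
(503, -374, 110, 58, -4.5, 71, np.int32(362))
scene 0.065
(500, 307, 158, 34, -5.8, 74, np.int32(107))
(29, -29, 128, 57, 45.0, 88, np.int32(287))
(483, 227, 159, 43, 0.1, 74, np.int32(114))
(515, -133, 157, 14, 9.9, 72, np.int32(164))
(492, -265, 157, 14, 10.3, 71, np.int32(185))
(743, -231, 40, 27, 25.1, 86, np.int32(144))
(508, -391, 115, 41, 12.9, 74, np.int32(128))
bench z 0.01825351224343409
```

```bash
python3 - <<'E'
from h import *
c=get_calibration("wrist"); print(np.round(c["intrinsics"],0).tolist(), np.round(c["world_from_camera"],3).tolist(), observe()["eef_pos"])
pi=np.pi
for n,(x,y,z,yaw) in dict(cr=(.472,.230,.38,pi-.245),lo=(.50,-.20,.38,pi+.17),sh=(.505,-.36,.34,pi-.08)).items():
    movep([x,y,z],[pi,0,yaw]); hold(.2)
    c=get_calibration("wrist"); im,d=get_image("wrist"); np.savez(f"pics/w_{n}.npz",im=im,d=d,**c)
    cv2.imwrite(f"pics/w_{n}.png",im[:,:,::-1])
    print(n,np.round(c["world_from_camera"],3)[:3,3],observe()["time_s"],np.round(observe()["q"],2))
    for zl in (.05,.065):
        for t in tubes(im,d,c,zl,.09,130): print(zl,t)
a=[cv2.resize(cv2.imread(f"pics/w_{n}.png"),(400,250)) for n in("cr","lo","sh")]
cv2.imwrite("pics/w0.png",np.vstack([np.hstack(a[:2]),np.hstack([a[2],a[2]*0])]))
E
```

```text
[[315.0, 0.0, 320.0], [0.0, 315.0, 196.0], [0.0, 0.0, 1.0]] [[0.35, 0.902, 0.252, 0.155], [0.937, -0.336, -0.097, 0.609], [-0.003, 0.27, -0.963, 0.374], [0.0, 0.0, 0.0, 1.0]] [0.21863218 0.58491365 0.23027448]
cr [0.405 0.247 0.524] 2.0333 [ 0.3  -0.07  1.56  0.    1.65 -1.02]
0.05 (480, 527, 38, 25, -62.3, 81, np.int32(289))
0.05 (457, 166, 160, 59, -13.6, 79, np.int32(4382))
0.05 (480, 247, 160, 60, -13.6, 79, np.int32(4329))
0.05 (499, 330, 161, 59, -13.7, 79, np.int32(4418))
0.05 (509, -110, 160, 56, 10.0, 79, np.int32(4021))
0.05 (487, -239, 160, 52, 10.6, 79, np.int32(3971))
0.065 (476, 525, 38, 17, -62.3, 82, np.int32(204))
0.065 (457, 165, 160, 51, -13.8, 79, np.int32(3766))
0.065 (480, 247, 159, 51, -13.7, 79, np.int32(3754))
0.065 (499, 330, 160, 51, -13.6, 79, np.int32(3767))
0.065 (510, -112, 160, 52, 10.2, 79, np.int32(3064))
0.065 (487, -241, 160, 47, 10.5, 79, np.int32(2846))
lo [ 0.433 -0.211  0.524] 3.8667 [-0.53 -0.04  1.53  0.    1.65 -2.27]
0.05 (487, -244, 160, 60, 10.5, 79, np.int32(4523))
0.05 (501, -371, 110, 59, -7.4, 79, np.int32(3224))
0.05 (455, 162, 160, 
[... 387 characters left out ...]
2(3526))
0.065 (510, -114, 160, 51, 10.1, 79, np.int32(3598))
0.065 (479, 244, 160, 46, -14.0, 78, np.int32(2926))
0.065 (545, 300, 81, 37, 17.9, 78, np.int32(758))
0.065 (736, -223, 42, 36, 87.5, 86, np.int32(321))
sh [ 0.437 -0.354  0.485] 4.8167 [-0.74  0.16  1.39  0.    1.59 -2.24]
0.05 (488, -245, 161, 59, 10.5, 79, np.int32(5487))
0.05 (510, -117, 161, 58, 8.8, 78, np.int32(5499))
0.05 (501, -371, 110, 60, -7.4, 79, np.int32(3549))
0.05 (737, -242, 59, 27, -9.6, 83, np.int32(507))
0.065 (488, -245, 160, 51, 10.4, 79, np.int32(4685))
0.065 (509, -114, 160, 51, 9.7, 78, np.int32(4538))
0.065 (501, -371, 110, 51, -7.4, 79, np.int32(3094))
0.065 (739, -237, 38, 17, -9.6, 86, np.int32(205))
```

View pics/w0.png

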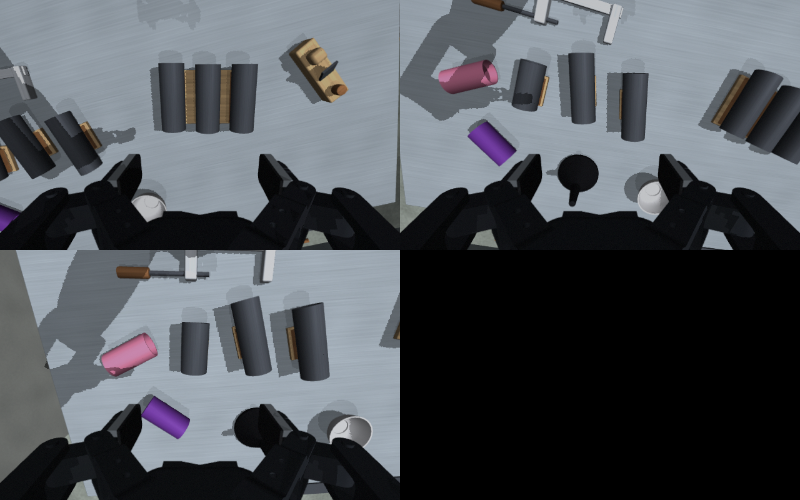

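The wrist views show the three cradle tubes at full 60 mm width at about (172,98), (208,98) and (243,98), with both long tubes and the short one clear of clutter. The wrist cloud matches the given diameter, lengths and 77–79 mm crest height. The "top" strips only covered the shaded side. I'll check the cradle's lengthwise centre from the wood, and redo the top view with a looser mask.

```bash
python3 - <<'E'
from h import *
z=np.load("pics/top0.npz"); c=get_calibration("top")
for t in tubes(z["im"],z["d"],c,.05,.09,125): print(t)
z=np.load("pics/w_cr.npz"); W=cloud(z["im"],z["d"],z); hsv=cv2.cvtColor(z["im"],cv2.COLOR_RGB2HSV)
wood=(hsv[...,0]<25)&(hsv[...,1]>80)&(W[...,2]<.035)&(W[...,2]>.003)
a=np.radians(-13.65); R=np.array([[np.cos(a),np.sin(a)],[-np.sin(a),np.cos(a)]])
q=(W[...,:2]*1000-[478.7,247.5])@R.T
for lo,hi in((-60,-35),(35,60),(-130,-108),(108,130)):
    m=wood&(q[...,1]>lo)&(q[...,1]<hi)&(abs(q[...,0])<100)
    if m.sum()>5: print(lo,m.sum(),np.percentile(q[m][:,0],[1,99]).round(1),np.percentile(q[m][:,1],[1,99]).round(1),np.percentile(W[m][:,2],[5,50,95]).round(3))
E
```

```text
(385, -1199, 1331, 17, 0.0, 88, np.int32(2432))
(735, -220, 65, 61, 15.3, 79, np.int32(163))
(509, -110, 157, 58, 10.0, 80, np.int32(615))
(499, 329, 161, 60, -14.0, 80, np.int32(645))
(487, -241, 158, 59, 10.8, 80, np.int32(638))
(501, -369, 107, 61, -8.1, 79, np.int32(442))
(480, 246, 161, 60, -13.4, 80, np.int32(658))
(457, 165, 161, 59, -13.8, 80, np.int32(660))
(221, 1090, 138, 9, -7.3, 86, np.int32(134))
(88, 1107, 116, 13, -6.0, 88, np.int32(110))
-60 1194 [-66.   70.7] [-57.  -35.2] [0.012 0.014 0.015]
35 1328 [-65.5  70.3] [35.2 58.5] [0.012 0.014 0.023]
```

Both views agree to within about 4 mm. The cradle centre is about (481, 247) mm, yaw −13.7°. Now I'll pick the first long tube.

```bash
cat >> h.py <<'E'
pi=np.pi; H=.014; C=np.array([.481,.247]); A=np.radians(-13.7)
YA=np.array([-np.sin(A),np.cos(A)])
def pick(x,y,deg):
    yaw=pi+np.radians(deg)
    gripper_to(.085); movep([x,y,.16],[pi,0,yaw]); s=move_l([x,y,.047-H],.12,max_force=12)
    gripper_to(.05,60); o=observe(); print("grip",s,o["opening"],o["grasp_force"],o["eef_pos"],o["time_s"])
def lift(x,y,z=.23):
    move_l([x,y,z],.2); o=observe(); print("lift",o["opening"],o["grasp_force"],o["ft_force"])
def look(n):
    c=get_calibration("wrist"); im,d=get_image("wrist"); np.savez(f"pics/{n}.npz",im=im,d=d,**c); cv2.imwrite(f"pics/{n}.png",im[:,:,::-1]); return im,d,c
E
python3 - <<'E'
from h import *
pick(.510,-.1135,10.1); lift(.510,-.1135); hold(.2)
im,d,c=look("g1")
for t in tubes(im,d,c,.19,.30,130): print(t)
im,d=get_image("scene"); cv2.imwrite("pics/s1.png",im[:,:,::-1])
i=cv2.imread("pics/g1.png"); cv2.imwrite("pics/g1v.png",np.vstack([cv2.resize(im[:,:,::-1],(480,300)),cv2.resize(i,(480,300))]))
E
```

```text
grip False 0.05831835131840681 63.48003029823303 [ 0.51047329 -0.11248867  0.0344271 ] 7.775
lift 0.057686613625385304 65.22630214691162 [ 1.2543071   0.17068997 -6.49854198]
(486, -117, 127, 116, -82.0, 295, np.int32(55905))
```

View pics/g1v.png

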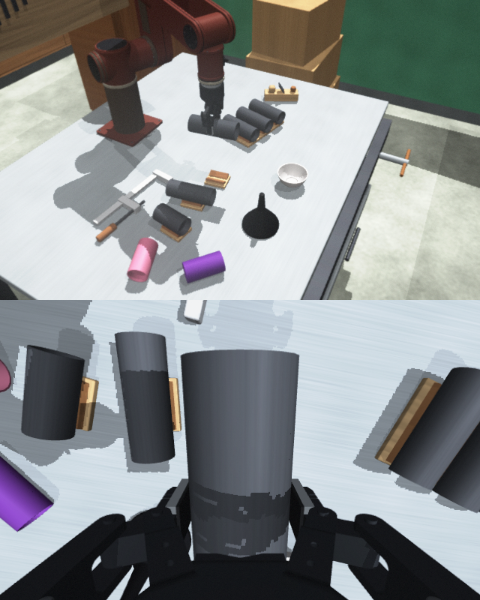

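The tube is held about level: at (245,430) in the lower picture the chock is empty and the tube runs along the tool. I'll measure its axis height and tilt relative to the TCP, then place it.

```bash
cat >> h.py <<'E'
def held(n,xr=(50,74)):
    """crest height/lateral centre of the held tube vs TCP, along the tool x axis"""
    hold(.2); o=observe(); im,d,c=look(n); W=cloud(im,d,c); p=np.array(o["eef_pos"]); yaw=o["tcp_rot"][2]
    q=(W-p); s=np.cos(yaw); t=np.sin(yaw); X=q[...,0]*s+q[...,1]*t; Y=-q[...,0]*t+q[...,1]*s; Z=q[...,2]
    u=np.mgrid[:400,:640][1]; g=(Z>.01)&(Z<.07)&(abs(Y)<.034)&(abs(X)<.12)&(np.mgrid[:400,:640][0]<235)&(d>0)
    r={}
    for k in range(-100,100,10):
        m=g&(X*1000>=k)&(X*1000<k+10)
        if m.sum()>200: r[k]=(int(m.sum()),*(np.percentile(Z[m],98)*1000,*np.percentile(Y[m]*1000,[2,98])))
    for k,v in r.items(): print(k,np.round(v,1))
    print("X ext",np.percentile(X[g]*1000,[.5,99.5]).round(1))
E
python3 - <<'E'
from h import *
held("g1b")
E
```

```text
20 [1743.    44.3  -27.1   27.8]
30 [3869.    44.5  -26.    26.5]
40 [4160.    44.5  -25.9   26.6]
50 [4460.    44.5  -25.8   26.5]
60 [4856.    44.5  -25.9   26.5]
70 [5227.    44.6  -25.9   26.6]
80 [501.   44.9 -26.   26.3]
X ext [23.6 80.7]
```

```bash
cat >> h.py <<'E'
def place(side,axis_z,off=0.,h=.0145):
    p=C+YA*side+np.array([np.cos(A),np.sin(A)])*off
    movep([*p,axis_z+.10],[pi,0,pi+A]); move_l([*p,axis_z-h+.018],.12); hold(.2)
    s=move_l([*p,axis_z-h-.004],.025,max_force=8); o=observe()
    print("down",s,o["eef_pos"],"want",p,axis_z-h,o["ft_force"],o["time_s"])
def release(): 
    gripper_to(.069); o=observe(); print("rel",o["opening"],o["grasp_force"])
    p=o["eef_pos"]; move_l([p[0],p[1],p[2]+.05],.06); move_l([p[0],p[1],.24],.25); print(observe()["time_s"])
E
python3 - <<'E'
from h import *
place(.0425,.089)
E
```

```text
down True [0.49118501 0.28876634 0.07710431] want [0.49106562 0.28829084] 0.0745 [2.34741992 2.76666597 1.23845428] 12.7417
```

```bash
python3 - <<'E'
from h import *
p=observe()["eef_pos"]
print(move_l([p[0],p[1],.0735],.02,max_force=14)); o=observe(); print(o["eef_pos"],o["ft_force"])
im,d=get_image("scene"); cv2.imwrite("pics/s2.png",cv2.resize(im[60:230,230:430,::-1],None,fx=4,fy=3.5,interpolation=2)[:590])
held("g2")
E
```

```text
True
[0.49136043 0.28910605 0.0768102 ] [-2.20188552 -0.59799035  5.68711495]
20 [1853.    44.3  -26.9   27.8]
30 [3861.    44.5  -25.8   26.6]
40 [4150.    44.5  -25.7   26.7]
50 [4479.    44.5  -25.8   26.7]
60 [4833.    44.5  -25.9   26.6]
70 [5207.    44.6  -25.7   26.6]
80 [412.   44.6 -25.7  26.3]
X ext [23.3 80.5]
```

View pics/s2.png

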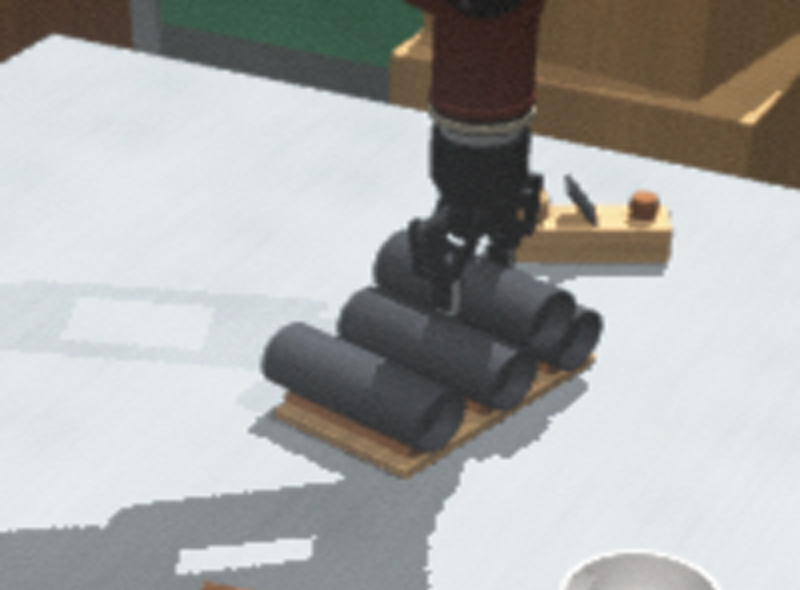

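The tube lies in the far gap at about (470,285). By the robot's own heights its axis is at 76.8 + (47 − 34.4) = 89.4 mm, so it is seated and the depth reads about 2 mm high. I'll release it and check.

```bash
python3 - <<'E'
from h import *
release(); hold(.1)
im,d,c=look("p1")
for zl in((.05,.09),(.1,.135)):
    for t in tubes(im,d,c,*zl,130): print(t)
E
```

```text
rel 0.06893184110476694 0.0
15.1
(480, 527, 40, 26, -63.1, 81, np.int32(562))
(457, 166, 161, 59, -13.7, 79, np.int32(8864))
(477, 239, 160, 40, -13.7, 79, np.int32(5605))
(501, 338, 160, 41, -13.6, 79, np.int32(5620))
(491, 289, 160, 57, -13.7, 121, np.int32(10946))
```

It is seated at (491, 289) with its crest at 121 − 2 mm. The second long tube is next.

```bash
python3 - <<'E'
from h import *
pick(.4875,-.2445,10.5); lift(.4875,-.2445); held("g3"); place(-.0425,.089,h=.0126)
E
```

```text
grip False 0.05830421921849712 63.65484952926636 [ 0.48786366 -0.24386639  0.03434033] 19.0833
lift 0.058159661733235606 65.08038640022278 [-0.45116769  0.5896261  -5.18291054]
20 [1778.    44.4  -26.9   27.8]
30 [3854.    44.6  -25.8   26.6]
40 [4143.    44.6  -25.8   26.6]
50 [4479.    44.6  -25.8   26.5]
60 [4851.    44.7  -25.9   26.7]
70 [5252.    44.8  -25.8   26.6]
X ext [23.5 80. ]
down True [0.47093129 0.20608848 0.07715521] want [0.47093438 0.20570916] 0.0764 [3.03449453 3.27190006 3.09125941] 23.9333
```

Contact came within 0.8 mm of nominal, so I'll release, check, then pick up the short tube.

```bash
python3 - <<'E'
from h import *
release(); hold(.1)
im,d,c=look("p2")
for zl in((.05,.09),(.1,.135)):
    for t in tubes(im,d,c,*zl,130): print(t)
pick(.501,-.371,-7.4); lift(.501,-.371,.26); held("g4")
E
```

```text
rel 0.06886694299235543 0.0
25.7917
(456, 165, 161, 58, -14.6, 79, np.int32(5709))
(480, 250, 160, 31, -13.4, 79, np.int32(4198))
(502, 341, 160, 32, -13.9, 79, np.int32(3657))
(487, 510, 25, 8, 6.7, 81, np.int32(165))
(490, 289, 160, 58, -13.6, 121, np.int32(9693))
(471, 206, 160, 57, -13.7, 121, np.int32(10872))
grip False 0.05801195853774086 64.97291922569275 [ 0.50172744 -0.37064593  0.03456532] 29.9167
lift 0.05852100255325369 64.64163780212402 [-0.79762813 -0.12738107 -3.00484547]
20 [1827.    44.1  -26.9   27.7]
30 [3837.    44.4  -25.8   26.5]
40 [4157.    44.5  -25.9   26.7]
50 [2419.    44.4  -26.9   27.5]
X ext [22.2 55. ]
```

```bash
python3 - <<'E'
from h import *
place(0,.132,h=.0126)
E
```

```text
down True [0.48103274 0.24756763 0.11932365] want [0.481 0.247] 0.1194 [1.1349512  1.90670336 1.95300895] 35.5
```

```bash
python3 - <<'E'
from h import *
release(); hold(.1)
p=observe()["eef_pos"]; move_l([p[0],p[1],.34],.25); hold(.2)
im,d,c=look("p3")
for zl in((.05,.09),(.1,.135),(.147,.18)):
    for t in tubes(im,d,c,*zl,130): print(t)
im2,d2=get_image("scene"); cv2.imwrite("pics/end.png",np.vstack([im2[:,:,::-1],im[:,:,::-1]])[::1,:][:800]); 
cv2.imwrite("pics/end.png",cv2.resize(cv2.imread("pics/end.png"),(480,600)))
E
```

```text
rel 0.06918070289192216 0.0
37.1833
(480, 527, 38, 26, -62.1, 81, np.int32(347))
(457, 165, 160, 58, -13.8, 79, np.int32(3187))
(414, 259, 35, 27, 76.1, 79, np.int32(491))
(501, 340, 159, 38, -13.7, 79, np.int32(3067))
(481, 247, 161, 142, -13.6, 121, np.int32(9319))
(481, 247, 110, 53, -13.9, 163, np.int32(4949))
```

View pics/end.png

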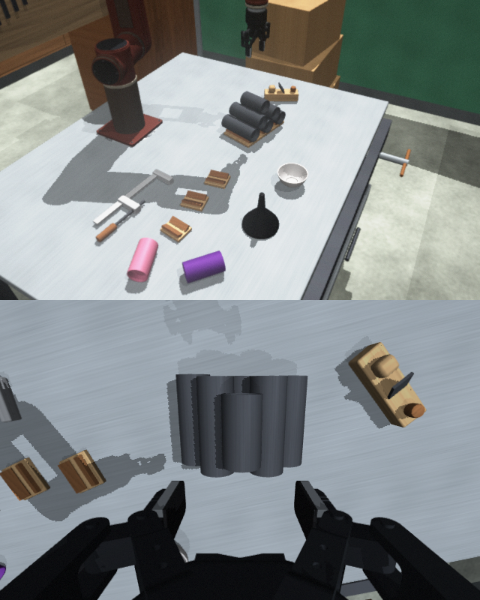

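The pyramid is complete at about (253,117) in the scene view and (240,425) in the wrist view, with the bystanders untouched and the gripper clear.

```bash
python3 -c "from plant import *; print(job_done())"
```

```text
the job is handed in; nothing more can be done
None
```

The pyramid is finished and handed in: both long tubes are in the gaps and the short tube is on top, all measured within about 2 mm of their targets, in about 38 s of the 72 s, with the bowl, funnel, plane and clamp left alone.

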